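# Brush out the tall steel jar

### The arm

A 6-joint arm with a two-finger parallel gripper is mounted at the origin on the work surface. World frame = base frame: x ahead of the robot, y to its left, z up, the work surface at z = 0. Lengths are in m, angles in rad, forces in N, time in s.
With the tool pointing down it reaches from about 0.3 to 0.775 m from the base axis. Payload 14.6 kg.
Tool frame: the origin (TCP) lies midway between the tips of the shut fingers; the grasp point (between the pads) lies 19 mm behind it (ctrl.tcp_to_grasp is the distance from the TCP to the grasp point, in m); x points along the fingers, y is the direction in which the jaws open and shut, and the axes are right-handed (so a half turn about x gives the same grasp; the last joint's range is limited). The gripper opens to 94 mm and grips with 3 to 60 N. Pads are 16 mm wide; open, the fingers measure 119 mm over their backs; the gripper's body (75 mm by 177 mm) begins 78 mm behind the grasp point.
Start: joints at [1.243, 0.3, 1.521, -0, 1.321, -0.067], TCP at [0.142, 0.531, 0.205] pointing down, gripper open.
Joint ranges: [-3.03, 3.03], [-0.79, 2.21], [0.23, 2.52], [-1.04, 4.18], [0, 3.07], [-2.55, 2.55]. Speed limits (rad/s): [2.22, 2.22, 2.57, 3.14, 3.14, 3.14].

### API

Orientations are given as [roll, pitch, yaw] about the fixed x, y, z axes, in that order (R = Rz(yaw) Ry(pitch) Rx(roll)).
In Python, from station import ctrl gives the robot as it stands.
- The arm moves only by the tool jog_arm, never from a script. Its argument "rows" is one flat list of numbers, 7 for each row, row after row: the shift along the world's x, y, z in m, then the turn, a rotation vector about the world's x, y, z in degrees, then the closure, from 0 (fully open) to 1 (shut). A call has 1 to 8 rows; each row shifts and turns the commanded pose from where the row before left it; what a row does not reach is not made up. A row lasts 1/12 s, in which the tool goes at most 41.7 mm and 7.16 degrees, less where a joint would pass 70% of its speed; a pose out of reach is approached as far as the arm can. A call with a gripper value outside its range is refused whole. The fingers move at their own pace and stop on an object; "squeeze" is the grip in N (left out, the last holds). Time passes only in rows, so rows that do not move let the fingers close. It gives the time, the measured TCP pose, the force and the opening at its end, in the units of the state.
- ctrl.get_obs(): the state, without advancing time (a new reading comes with each control period).
- ctrl.camera(name): name is "scene" or "top" or "wrist"; returns (picture, depth): 400x640x3 uint8, red, green, blue; 400x640 float32, m along the optical axis (not along the pixel's ray), 0 where there is no reading.
- ctrl.camera_model(name): a dict with "K" (3x3 intrinsics, pixels), "extrinsics" (4x4, takes a point from camera to world coordinates). Camera axes: x right, y down, z forward; pixel columns grow to the right and rows downward; lengths in m; the calibration is good to about 2 mm. The wrist camera is an equidistant fisheye: a pixel r from the principal point sees the ray r / f radians off the axis. A picture is of the moment at which its call begins: read the wrist's pose just before it. camera_model takes no time and is no camera call; for the wrist camera it gives the pose at the moment of the call.
- ctrl.hand_in(): hands the job in, once; it reports no verdict.
The state is a dict: "time_s": time; "qpos": joint angles; "joint_vel": joint speeds; "tau": joint torques, N m; "ee_pos": TCP position; "eef_rot": TCP orientation; "force": force on the tool from outside, world axes, zero at the start; "moment": the same for the moment, N m; "grip_width": finger opening in m.
Only numpy, scipy, OpenCV 4.12 (cv2) and the standard library are available. Lean on these libraries where they do the work, as an engineer would, in place of code of your own. Each camera call takes 0.05 s, during which the arm holds its last target.

### The job

Take the upright bottle brush out of its wooden stand and scrub the inside of the tall open steel jar: push the head down to the bottom, then twice draw it up at least half the jar's depth and push it down to the bottom again. Finish by letting go with the brush head resting on the bottom, so the brush is left standing in the jar, and keep the jar upright and more or less where it is.

Things in the scene. Friction and masses are not known exactly. Their poses are not given: they have to be found in the camera images.
- brush_grip (a point): Bottle brush, 205 mm long, about 90 g, standing upright (handle up) with its head in the hole of the wooden stand; round about its long axis. This point is the middle of its turned wooden handle, on the axis, 160 mm above the foot of the brush; handle 22 mm in diameter from 117 to 190 mm above the foot, tapering to its top at 205 mm; the grip may be taken at any yaw. z points along the brush towards the handle's end.
- brush_tip (a point): The foot of the same brush: centre of the flat end of its stiff ribbed round head (32 mm in diameter, 60 mm long, treated as rigid; a thin steel stem joins it to the handle). 160 mm below brush_grip along the brush; z points up the brush.
- jar: The tall open steel jar: round, straight-sided, 74 mm outside, 66 mm inside diameter (walls 4 mm), 110 mm high, about 0.55 kg, loose on the table. Origin: centre of its underside, z up; inner floor 6 mm above the origin (104 mm deep inside). Near it stand two steel bystanders of the same diameter: an open cup only 55 mm high and a closed tin 128 mm high with a lid and knob.
- stand: Brush stand: fixed wooden block 72 x 72 x 45 mm high, with a round upright hole 45 mm in diameter and 38 mm deep in its top centre (hole floor 7 mm above the table), in which the brush stands. Origin: centre of its underside, z up. The brush lifts straight out.

How it is judged:
By the outcome, as a careful person would: the job done as asked, in the order asked, and still so for the second after the job is handed in, with the robot touching nothing.
It also fails if it takes over 59 s, if anything falls off the work surface, if the arm or the gripper's body presses on something with over 40 N, if the wrist force passes 120 N, or if a joint passes its speed limit or range.

## Working session

There is one attempt and no reset: what is moved stays moved. The work goes in short steps, Python scripts to look and compute and a tool call to move; the robot and the scene stay as the last step left them, time stands still between calls to the robot, and variables do not carry over. Pictures are saved under pics/ and viewed, and the job is handed in when it is done.

Besides the shell and the picture viewer there is one more tool, called after "Emit:" as name(argument=value, ...) on one line, values as JSON. jog_arm: Moves the arm, as the interface text tells. Its arguments: {"type":"object","properties":{"rows":{"type":"array"},"squeeze":{"type":"number"}},"required":["rows"]}

```bash
mkdir -p pics; python3 - <<'E'
from station import ctrl
import cv2,numpy as np
for n in ("scene","top"):
    p,d=ctrl.camera(n); cv2.imwrite(f"pics/{n}0.png",p[:,:,::-1]); np.save(f"{n}_d.npy",d); np.save(f"{n}_p.npy",p)
    m=ctrl.camera_model(n); print(n,np.round(m["K"],1).tolist(),np.round(m["extrinsics"],3).tolist())
o=ctrl.get_obs(); print(o, ctrl.tcp_to_grasp)
E
```

```text
scene [[408.7, 0.0, 311.5], [0.0, 408.7, 207.9], [0.0, 0.0, 1.0]] [[-0.365, 0.549, -0.752, 1.133], [0.931, 0.198, -0.307, 0.299], [-0.02, -0.812, -0.583, 0.603], [0.0, 0.0, 0.0, 1.0]]
top [[516.3, 0.0, 325.7], [0.0, 516.3, 206.2], [0.0, 0.0, 1.0]] [[-0.002, -0.995, 0.096, 0.396], [-1.0, 0.0, -0.023, 0.049], [0.023, -0.096, -0.995, 1.146], [0.0, 0.0, 0.0, 1.0]]
{'time_s': 0.1, 'qpos': array([ 1.24338072e+00,  3.00419468e-01,  1.52152612e+00,  1.27963624e-06,
        1.32068996e+00, -6.65753735e-02]), 'joint_vel': array([ 0.000117  , -0.00229127, -0.00157631,  0.0016524 , -0.00022462,
       -0.00046193]), 'tau': array([ 9.25100721e-04, -5.32650268e+01, -3.53284943e+01,  7.10027735e-02,
        2.35304347e-02, -8.11878454e-05]), 'ee_pos': array([0.14175405, 0.5311739 , 0.2049379 ]), 'eef_rot': array([-1.63856021,  1.56975343, -1.89940076]), 'force': array([ 0.15177527, -0.0099462 ,  0.76249991]), 'moment': array([ 0.03490447, -0.0056662 ,  0.01848146]), 'grip_width': 0.09402541766098987} 0.0188
```

View pics/scene0.png

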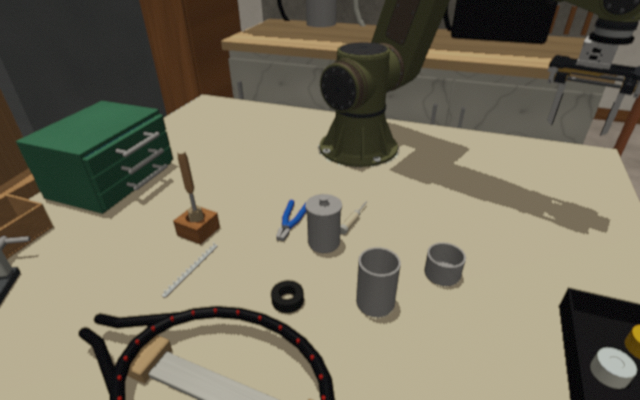

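View pics/top0.png

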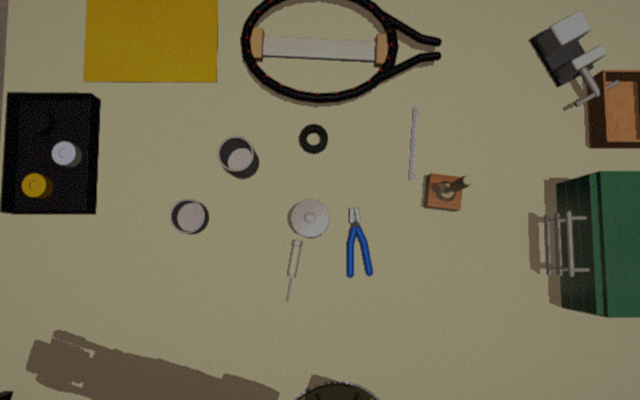

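The scene view shows the jar at about (378,282), cup (445,263), tin (323,222) and brush (188,185) in the stand (196,225). The top view has the jar at (237,155) and the stand at (444,192). The green cabinet is to the brush's right. Next I'll measure.

```bash
cat > h.py <<'E'
import numpy as np,cv2
from station import ctrl
def cloud(n,d,m):
    K=m["K"];E=m["extrinsics"]
    v,u=np.mgrid[0:400,0:640]
    P=np.stack([(u-K[0,2])/K[0,0]*d,(v-K[1,2])/K[1,1]*d,d],-1)
    return P@E[:3,:3].T+E[:3,3]
def fitc(p):
    A=np.c_[2*p,np.ones(len(p))];s=np.linalg.lstsq(A,(p**2).sum(1),rcond=None)[0]
    return s[:2],np.sqrt(s[2]+s[:2]@s[:2])
E
python3 - <<'E'
from h import *
for n in("top","scene"):
    d=np.load(n+"_d.npy");m=ctrl.camera_model(n);C=cloud(n,d,m);p=np.load(n+"_p.npy")
    ok=d>0; print(n,"table z",np.median(C[...,2][ok]))
    boxes={"top":dict(jar=(210,125,265,190),cup=(165,193,215,242),tin=(285,193,335,242),stand=(415,165,475,215)),
     "scene":dict(jar=(350,240,408,320),cup=(420,235,470,290),tin=(300,190,346,255),stand=(165,145,225,245))}[n]
    for k,(a,b,c,e) in boxes.items():
        Q=C[b:e,a:c].reshape(-1,3);o=ok[b:e,a:c].ravel();Q=Q[o]
        z=Q[:,2]
        print(k,"max z",np.percentile(z,99.5).round(3))
        rg={"jar":(.10,.12),"cup":(.048,.062),"tin":(.09,.107),"stand":(.038,.05)}[k]
        s=Q[(z>rg[0])&(z<rg[1])]
        c,r=fitc(s[:,:2]); 
        print("  n",len(s),"circle",c.round(4),r.round(4),"bbox",s.min(0).round(3),s.max(0).round(3),"mid",((s.min(0)+s.max(0))/2).round(4))
        if k=="stand":
            for lo in np.arange(.05,.23,.015):
                q=Q[(z>lo)&(z<lo+.015)]
                if len(q): print("   z%.3f"%(lo+.0075),len(q),q.mean(0).round(4),np.ptp(q,axis=0).round(3))
E
python3 - <<'E'
import cv2
for n,(a,b,c,e) in dict(top=(400,140,500,230),scene=(140,130,240,250)).items():
    cv2.imwrite(f"pics/{n}z.png",cv2.resize(cv2.imread(f"pics/{n}0.png")[b:e,a:c],None,fx=5,fy=5,interpolation=cv2.INTER_CUBIC))
E
```

```text
top table z 0.0008007908694986909
jar max z 0.112
  n 275 circle [0.6031 0.2086] 0.0348 bbox [0.567 0.172 0.1  ] [0.64  0.246 0.114] mid [0.6034 0.2093 0.1072]
cup max z 0.058
  n 235 circle [0.4809 0.3173] 0.0348 bbox [0.445 0.281 0.048] [0.517 0.354 0.062] mid [0.4809 0.3174 0.0549]
tin max z 0.129
  n 187 circle [0.4724 0.057 ] 0.0312 bbox [0.434 0.021 0.101] [0.511 0.095 0.107] mid [0.4727 0.058  0.1041]
stand max z 0.207
  n 704 circle [ 0.5336 -0.2328] 0.0332 bbox [ 0.494 -0.269  0.038] [ 0.573 -0.194  0.05 ] mid [ 0.5336 -0.2315  0.044 ]
   z0.058 76 [ 0.5306 -0.2261  0.0607] [0.054 0.063 0.015]
   z0.073 77 [ 0.5323 -0.23    0.0671] [0.028 0.03  0.015]
   z0.087 13 [ 0.5319 -0.2283  0.0873] [0.01  0.007 0.013]
   z0.103 5 [ 0.5316 -0.2278  0.1004] [0.006 0.005 0.007]
   z0.117 2 [ 0.5263 -0.2249  0.1244] [0.002 0.002 0.001]
   z0.133 23 [ 0.5308 -0.224   0.1331] [0.019 0.011 0.014]
   z0.148 24 [ 0.5288 -0.2252  0.1474] [0.017 0.016 0.014]
   z0.163 29 [ 0.531  -0.2247  0.1629] [0.021 0.015 0.015]
   z0.177 26 [ 0.5303 -0.2248  0.1784] [0.02  0.014 0.013]
   z0.193 36 [ 0.530
[... 600 characters left out ...]
0.575 -0.194  0.05 ] mid [ 0.4304 -0.3438  0.044 ]
   z0.058 130 [ 0.477  -0.2964  0.0581] [0.267 0.279 0.015]
   z0.073 78 [ 0.5146 -0.2548  0.0686] [0.257 0.273 0.015]
   z0.087 28 [ 0.5362 -0.2306  0.0875] [0.012 0.009 0.014]
   z0.103 29 [ 0.5368 -0.2307  0.1022] [0.011 0.009 0.015]
   z0.117 35 [ 0.5386 -0.229   0.1188] [0.016 0.016 0.015]
   z0.133 60 [ 0.5395 -0.2285  0.1326] [0.018 0.02  0.015]
   z0.148 61 [ 0.5398 -0.2285  0.1474] [0.017 0.017 0.015]
   z0.163 66 [ 0.5392 -0.2281  0.1624] [0.019 0.017 0.014]
   z0.177 68 [ 0.5398 -0.2282  0.1776] [0.017 0.019 0.014]
   z0.193 72 [ 0.5397 -0.2286  0.1929] [0.017 0.022 0.015]
   z0.208 56 [ 0.5383 -0.2294  0.2059] [0.018 0.02  0.012]
```

View pics/topz.png

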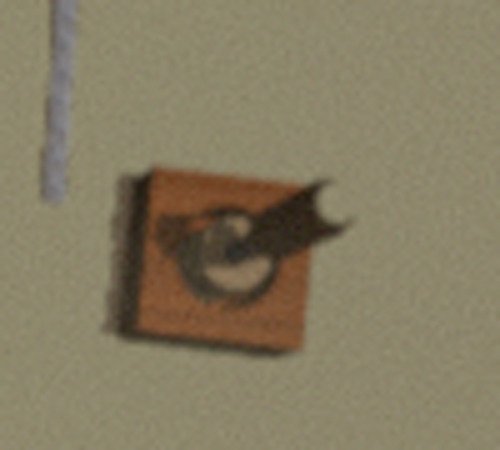

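View pics/scenez.png

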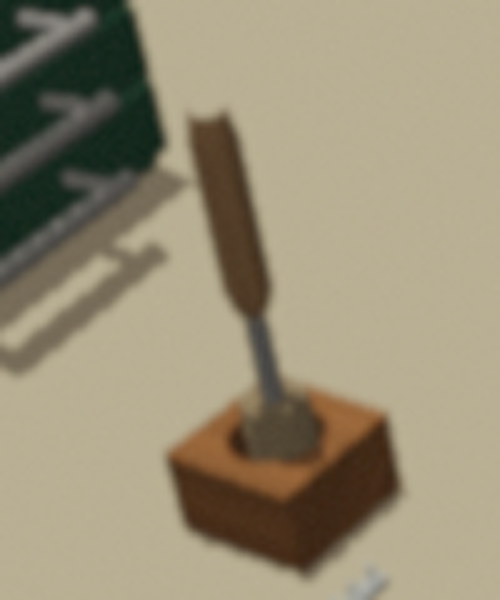

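```bash
python3 - <<'E'
from h import *
from scipy.spatial.transform import Rotation as R
print(R.from_euler('xyz',ctrl.get_obs()["eef_rot"]).as_matrix().round(3))
E
```

```text
[[-0.     0.258  0.966]
 [-0.001  0.966 -0.258]
 [-1.    -0.001 -0.   ]]
```

Emit:
jog_arm(rows=[0,0,0.02,0,0,0,0,0,0,0.04,0,0,0,0,0.016,-0.032,0,0,0,0,0,0.016,-0.032,0,0,0,0,0,0.016,-0.032,0,0,0,0,0,0.016,-0.032,0,0,0,0,0,0.016,-0.032,0,0,0,0,0,0.016,-0.032,0,0,0,0,0], squeeze=30)

```text
time_s: 0.77
ee_pos: [0.238, 0.3377, 0.2652]
eef_rot: [-1.945, 1.57, -2.206]
force: [1.2, -0.0, 0.6]
grip_width: 0.0942
```

Emit:
jog_arm(rows=[0.0184,-0.0356,0,0,0,0,0,0.0184,-0.0356,0,0,0,0,0,0.0184,-0.0356,0,0,0,0,0,0.0184,-0.0356,0,0,0,0,0,0.0184,-0.0356,0,0,0,0,0,0.0184,-0.0356,0,0,0,0,0,0.0184,-0.0356,0,0,0,0,0,0.0184,-0.0356,0,0,0,0,0])

```text
time_s: 1.43
ee_pos: [0.3853, 0.0525, 0.2655]
eef_rot: [0.374, 1.57, 0.113]
force: [0.1, -0.1, 0.7]
grip_width: 0.0939
```

Emit:
jog_arm(rows=[0.0184,-0.0356,0,0,0,0,0,0.0184,-0.0356,0,0,0,0,0,0.0184,-0.0356,0,0,0,0,0,0.0184,-0.0356,0,0,0,0,0,0.0184,-0.0356,0,0,0,0,0,0.0184,-0.0356,0,0,0,0,0,0.0184,-0.0356,0,0,0,0,0,0,0,0,0,0,0,0])

```text
time_s: 2.1
ee_pos: [0.5149, -0.1994, 0.2634]
eef_rot: [-3.036, 1.568, 2.983]
force: [-1.5, 0.8, -1.1]
grip_width: 0.0936
```

Now at (0.515,-0.199). I'll check with the wrist camera before descending.

Emit:
jog_arm(rows=[0.018,-0.032,0,0,0,0,0,0,0,0,0,0,0,0,0,0,0,0,0,0,0])

```text
time_s: 2.35
ee_pos: [0.5318, -0.2272, 0.2643]
eef_rot: [2.914, 1.569, 2.652]
force: [-0.4, 0.7, 0.1]
grip_width: 0.094
```

```bash
python3 - <<'E'
from h import *
m=ctrl.camera_model("wrist")
p,d=ctrl.camera("wrist"); cv2.imwrite("pics/w1.png",p[:,:,::-1])
o=ctrl.get_obs();print(o["ee_pos"],o["qpos"]);print(m["K"],m["extrinsics"].round(3))
K=m["K"];E=m["extrinsics"]
def proj(P):
    c=E[:3,:3].T@(np.array(P)-E[:3,3]);r=np.hypot(c[0],c[1]);t=np.arctan2(r,c[2]);return K[0,2]+K[0,0]*t*c[0]/r,K[1,2]+K[1,1]*t*c[1]/r
for z in(.212,.167,.124):print(z,np.round(proj((.533,-.231,z)),1))
E
```

```text
[ 0.5316185  -0.2264301   0.26485667] [-4.66095651e-01  3.26868395e-01  1.34863800e+00  1.24816911e-04
  1.46722101e+00 -1.77562004e+00]
[[309.70691629   0.         319.28533161]
 [  0.         309.70691629 198.31580359]
 [  0.           0.           1.        ]] [[ 0.26   0.929  0.264  0.455]
 [ 0.966 -0.25  -0.07  -0.206]
 [ 0.001  0.273 -0.962  0.445]
 [ 0.     0.     0.     1.   ]]
0.212 [314.3 217.2]
0.167 [315.  201.3]
0.124 [315.5 189.9]
```

View pics/w1.png

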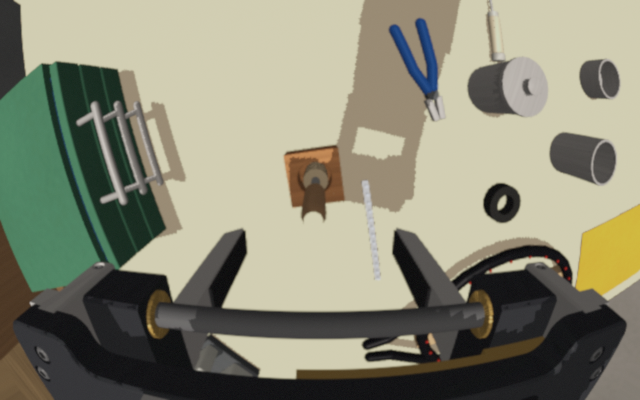

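The wrist view shows the brush top at (314,218), and I predicted (314,217), so the pose is confirmed. I'll descend and grip.

Emit:
jog_arm(rows=[0.0015,-0.0045,-0.02,0,0,0,0,0,0,-0.025,0,0,0,0,0,0,-0.025,0,0,0,0,0,0,-0.025,0,0,0,0,0,0,-0.017,0,0,0,0,0,0,-0.005,0,0,0,0,0,0,0,0,0,0,0])

```text
time_s: 2.98
ee_pos: [0.5328, -0.2301, 0.148]
eef_rot: [2.886, 1.569, 2.626]
force: [0.1, -0.2, -0.1]
grip_width: 0.0941
```

Emit:
jog_arm(rows=[0,0,0,0,0,0,0.3,0,0,0,0,0,0,0.6,0,0,0,0,0,0,1,0,0,0,0,0,0,1,0,0,0,0,0,0,1,0,0,0,0,0,0,1,0,0,0,0,0,0,1,0,0,0,0,0,0,1])

```text
time_s: 3.65
ee_pos: [0.5333, -0.2312, 0.1485]
eef_rot: [-0.448, 1.571, -0.709]
force: [-0.1, 0.6, 0.4]
grip_width: 0.0438
```

Emit:
jog_arm(rows=[0,0,0,0,0,0,1,0,0,0,0,0,0,1,0,0,0,0,0,0,1,0,0,0,0,0,0,1,0,0,0,0,0,0,1,0,0,0,0,0,0,1])

```text
time_s: 4.15
ee_pos: [0.5333, -0.2311, 0.1484]
eef_rot: [2.942, 1.571, 2.682]
force: [0.1, -0.2, -1.4]
grip_width: 0.0217
```

Emit:
jog_arm(rows=[0,0,0,0,0,0,1,0,0,0.01,0,0,0,1,0,0,0.02,0,0,0,1,0,0,0.03,0,0,0,1,0,0,0.035,0,0,0,1,0,0,0.035,0,0,0,1,0,0,0.025,0,0,0,1,0,0,0.005,0,0,0,1])

```text
time_s: 4.82
ee_pos: [0.534, -0.2314, 0.3143]
eef_rot: [-0.212, 1.563, -0.473]
force: [-1.2, 0.3, 0.3]
grip_width: 0.0219
```

```bash
python3 - <<'E'
from h import *
p,d=ctrl.camera("scene");m=ctrl.camera_model("scene"); np.save("s2p.npy",p);np.save("s2d.npy",d)
cv2.imwrite("pics/s2.png",cv2.resize(p[60:260,80:280,::-1],None,fx=3,fy=3))
o=ctrl.get_obs();print(o["ee_pos"],o["grip_width"],o["force"])
E
```

```text
[ 0.53383129 -0.23134367  0.31232592] 0.021279641421914103 [-0.08171274  0.66723551 -1.10629974]
```

View pics/s2.png

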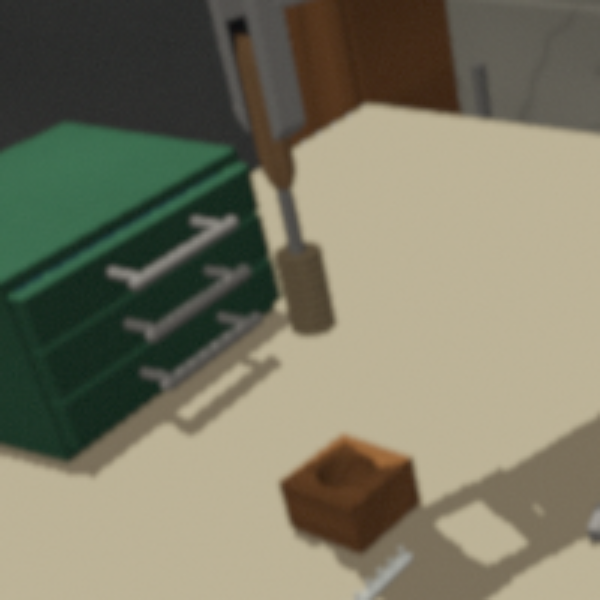

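The brush came out cleanly. In this crop the head is at about (306,290), hanging close to vertical, and the stand is still in place. Moving to above the jar.

Emit:
jog_arm(rows=[0.002,0.015,0,0,0,0,1,0.005,0.03,0,0,0,0,1,0.005,0.03,0,0,0,0,1,0.005,0.03,0,0,0,0,1,0.005,0.03,0,0,0,0,1,0.005,0.03,0,0,0,0,1,0.005,0.03,0,0,0,0,1,0.005,0.03,0,0,0,0,1])

```text
time_s: 5.53
ee_pos: [0.5697, -0.0038, 0.3066]
eef_rot: [-2.996, 1.568, 3.027]
force: [0.1, -0.6, -1.3]
grip_width: 0.022
```

Emit:
jog_arm(rows=[0.005,0.03,0,0,0,0,1,0.005,0.03,0,0,0,0,1,0.005,0.03,0,0,0,0,1,0.005,0.03,0,0,0,0,1,0.005,0.03,0,0,0,0,1,0.005,0.03,0,0,0,0,1,0.003,0.02,0,0,0,0,1,0,0,0,0,0,0,1])

```text
time_s: 6.2
ee_pos: [0.6023, 0.1981, 0.3057]
eef_rot: [-2.813, 1.567, -3.07]
force: [1.1, -0.1, -0.9]
grip_width: 0.0214
```

Emit:
jog_arm(rows=[0,0,0,0,0,0,1,0,0,0,0,0,0,1,0,0,0,0,0,0,1])

```text
time_s: 6.45
ee_pos: [0.6031, 0.193, 0.308]
eef_rot: [-2.477, 1.57, -2.739]
force: [0.2, -0.2, -0.9]
grip_width: 0.0216
```

```bash
cat > look.py <<'E'
from h import *
import sys
o=ctrl.get_obs();print(o["time_s"],o["ee_pos"].round(4),o["grip_width"].round(4),o["force"].round(1),o["moment"].round(2))
tag=sys.argv[1]
for n in ("scene","top"):
    p,d=ctrl.camera(n);m=ctrl.camera_model(n)
    C=cloud(n,d,m);np.save(f"{n}_{tag}.npy",C)
    a,b=(330,170) if n=="scene" else (170,90)
    a=290 if n=="scene" else a
    cv2.imwrite(f"pics/{n}_{tag}.png",cv2.resize(p[b-60 if n=="scene" else b:b+150,a:a+180,::-1],None,fx=2.8,fy=2.8,interpolation=cv2.INTER_CUBIC))
    f=(np.hypot(C[...,0]-.604,C[...,1]-.2085)<.045)&(d>0)
    for lo in np.arange(.1,.32,.015):
        q=C[f&(C[...,2]>lo)&(C[...,2]<lo+.015)]
        if len(q)>3:print(n,round(lo+.0075,3),len(q),q.mean(0).round(4),np.ptp(q,axis=0).round(3))
    q=C[f&(C[...,2]>.1)&(C[...,2]<.12)]
    if len(q)>20: print("rim",fitc(q[:,:2]))
E
python3 look.py a
```

```text
Traceback (most recent call last):
  File "look.py", line 3, in <module>
    o=ctrl.get_obs();print(o["time_s"],o["ee_pos"].round(4),o["grip_width"].round(4),o["force"].round(1),o["moment"].round(2))
                                                            ^^^^^^^^^^^^^^^^^^^^^
AttributeError: 'float' object has no attribute 'round'
```

Emit:
jog_arm(rows=[0.001,0.015,0,0,0,0,1,0,0,0,0,0,0,1,0,0,0,0,0,0,1,0,0,0,0,0,0,1])

```text
time_s: 6.78
ee_pos: [0.6043, 0.2088, 0.3084]
eef_rot: [-1.887, 1.571, -2.148]
force: [-0.3, -0.6, -0.8]
grip_width: 0.0216
```

```bash
sed -i 's/o\["grip_width"\].round(4)/round(o["grip_width"],4)/' look.py; python3 look.py a
```

```text
6.7833 [0.6043 0.2088 0.3084] 0.0216 [-0.3 -0.6 -0.8] [ 0.   -0.02  0.06]
scene 0.108 514 [0.607  0.2087 0.107 ] [0.075 0.073 0.012]
scene 0.168 68 [0.6165 0.2092 0.1708] [0.019 0.03  0.008]
scene 0.182 133 [0.616  0.2102 0.1818] [0.017 0.03  0.015]
scene 0.198 163 [0.6159 0.2096 0.1974] [0.021 0.031 0.015]
scene 0.213 152 [0.6161 0.2093 0.2132] [0.019 0.031 0.015]
scene 0.228 200 [0.6096 0.2086 0.226 ] [0.031 0.031 0.015]
scene 0.243 59 [0.6091 0.2084 0.2427] [0.009 0.011 0.015]
scene 0.258 57 [0.6093 0.2084 0.2578] [0.007 0.01  0.015]
scene 0.272 58 [0.6105 0.2086 0.2727] [0.012 0.015 0.014]
scene 0.288 118 [0.6132 0.209  0.2881] [0.014 0.022 0.015]
scene 0.303 127 [0.6136 0.2088 0.3023] [0.012 0.025 0.015]
scene 0.318 275 [0.6126 0.2083 0.3182] [0.02  0.049 0.015]
rim (array([0.60527494, 0.20807241]), np.float64(0.034812176475284014))
top 0.108 45 [0.5973 0.1759 0.109 ] [0.037 0.01  0.013]
rim (array([0.60132032, 0.19517391]), np.float64(0.022444845829571004))
```

View pics/scene_a.png

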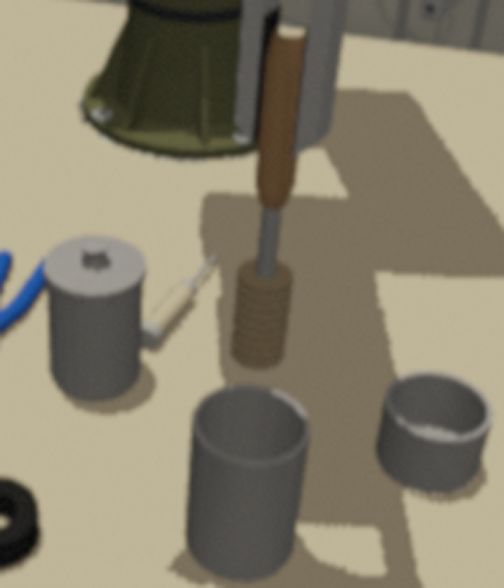

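The picture shows the brush vertical, with the head over the jar mouth. The depth data puts the head axis at about (0.605,0.209), the jar rim at (0.605,0.208) and the foot at z≈0.167. Lowering.

Emit:
jog_arm(rows=[0,0,-0.01,0,0,0,1,0,0,-0.025,0,0,0,1,0,0,-0.03,0,0,0,1,0,0,-0.03,0,0,0,1,0,0,-0.03,0,0,0,1,0,0,-0.02,0,0,0,1,0,0,-0.005,0,0,0,1,0,0,0,0,0,0,1])

```text
time_s: 7.55
ee_pos: [0.6037, 0.2086, 0.1569]
eef_rot: [-2.591, 1.568, -2.852]
force: [0.3, 0.5, -0.8]
grip_width: 0.0214
```

Emit:
jog_arm(rows=[0,0,0,0,0,0,1,0,0,-0.003,0,0,0,1,0,0,-0.002,0,0,0,1,0,0,0,0,0,0,1])

```text
time_s: 7.88
ee_pos: [0.6045, 0.2089, 0.1539]
eef_rot: [0.51, 1.57, 0.249]
force: [0.1, 0.1, -1.0]
grip_width: 0.0218
```

Foot about 6 mm above the floor now. I'll go down in small steps until it touches.

Emit:
jog_arm(rows=[0,0,-0.002,0,0,0,1,0,0,-0.002,0,0,0,1,0,0,0,0,0,0,1,0,0,0,0,0,0,1])

```text
time_s: 8.22
ee_pos: [0.6043, 0.2089, 0.1494]
eef_rot: [-2.671, 1.571, -2.932]
force: [-0.0, -0.3, -0.5]
grip_width: 0.022
```

Emit:
jog_arm(rows=[0,0,-0.001,0,0,0,1,0,0,-0.001,0,0,0,1,0,0,0,0,0,0,1])

```text
time_s: 8.47
ee_pos: [0.6043, 0.2089, 0.1474]
eef_rot: [0.083, 1.571, -0.178]
force: [0.7, -0.0, -0.9]
grip_width: 0.0214
```

Emit:
jog_arm(rows=[0,0,-0.001,0,0,0,1,0,0,0,0,0,0,1,0,0,0,0,0,0,1])

```text
time_s: 8.72
ee_pos: [0.6045, 0.2089, 0.1473]
eef_rot: [0.48, 1.57, 0.219]
force: [-0.5, -0.9, 5.7]
grip_width: 0.0215
```

Contact is at TCP z 0.1473 with about +6 N, matching the predicted 0.1474. First scrub stroke: up 70 mm (foot stays inside), then down.

Emit:
jog_arm(rows=[0,0,0.01,0,0,0,1,0,0,0.02,0,0,0,1,0,0,0.02,0,0,0,1,0,0,0.015,0,0,0,1,0,0,0.005,0,0,0,1,0,0,0,0,0,0,1,0,0,0,0,0,0,1,0,0,0,0,0,0,1])

```text
time_s: 9.38
ee_pos: [0.6039, 0.2088, 0.2152]
eef_rot: [-2.61, 1.569, -2.871]
force: [0.7, -0.9, -0.8]
grip_width: 0.0214
```

Emit:
jog_arm(rows=[0,0,-0.01,0,0,0,1,0,0,-0.02,0,0,0,1,0,0,-0.02,0,0,0,1,0,0,-0.013,0,0,0,1,0,0,-0.004,0,0,0,1,0,0,-0.002,0,0,0,1,0,0,-0.001,0,0,0,1,0,0,0,0,0,0,1])

```text
time_s: 10.05
ee_pos: [0.604, 0.2085, 0.1469]
eef_rot: [-1.811, 1.57, -2.072]
force: [-5.4, -2.4, 12.3]
grip_width: 0.0218
```

Emit:
jog_arm(rows=[0,0,0,0,0,0,1,0,0,0,0,0,0,1,0,0,0,0,0,0,1])

```text
time_s: 10.3
ee_pos: [0.604, 0.2085, 0.1469]
eef_rot: [-1.847, 1.57, -2.108]
force: [-5.0, -3.0, 11.4]
grip_width: 0.0214
```

Emit:
jog_arm(rows=[0,0,0.01,0,0,0,1,0,0,0.02,0,0,0,1,0,0,0.02,0,0,0,1,0,0,0.015,0,0,0,1,0,0,0.005,0,0,0,1,0,0,0,0,0,0,1,0,0,0,0,0,0,1,0,0,0,0,0,0,1])

```text
time_s: 10.97
ee_pos: [0.6039, 0.2088, 0.2149]
eef_rot: [-2.62, 1.569, -2.881]
force: [0.1, -0.2, -1.2]
grip_width: 0.0213
```

```bash
python3 look.py b
```

```text
10.9667 [0.6039 0.2088 0.2149] 0.0213 [ 0.1 -0.2 -1.2] [-0.03 -0.   -0.02]
scene 0.108 521 [0.615  0.2102 0.1073] [0.072 0.073 0.014]
scene 0.122 111 [0.6153 0.2099 0.1222] [0.019 0.03  0.015]
scene 0.138 184 [0.6074 0.2086 0.1336] [0.032 0.032 0.014]
scene 0.153 45 [0.6083 0.2086 0.1527] [0.008 0.01  0.015]
scene 0.168 48 [0.6081 0.2085 0.1677] [0.006 0.011 0.015]
scene 0.182 45 [0.6106 0.2092 0.1838] [0.01  0.018 0.015]
scene 0.198 93 [0.6126 0.2095 0.1981] [0.011 0.02  0.015]
scene 0.213 108 [0.6127 0.2074 0.2129] [0.014 0.033 0.015]
scene 0.228 231 [0.6119 0.2088 0.228 ] [0.019 0.049 0.015]
scene 0.243 250 [0.6121 0.2104 0.2425] [0.018 0.049 0.015]
scene 0.258 272 [0.6118 0.2099 0.2575] [0.019 0.05  0.015]
scene 0.272 293 [0.6107 0.2094 0.2724] [0.028 0.049 0.015]
scene 0.288 222 [0.6087 0.2088 0.2873] [0.03  0.05  0.015]
scene 0.303 138 [0.6093 0.2052 0.3008] [0.03  0.055 0.015]
scene 0.318 262 [0.6233 0.2092 0.3203] [0.061 0.078 0.015]
rim (array([0.60535059, 0.20814548]), np.float64(0.030540386447499495))
```

View pics/scene_b.png

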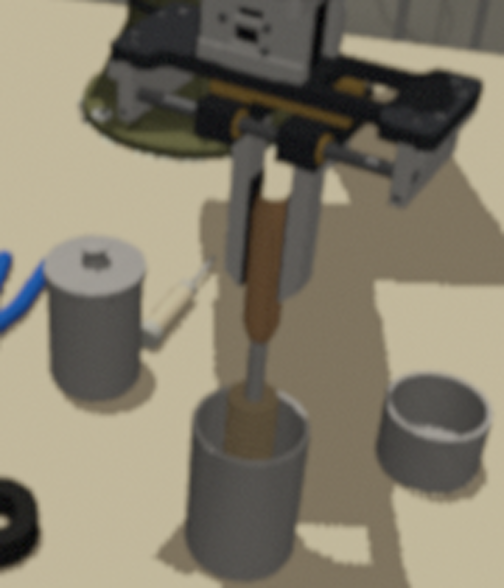

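The brush is raised with its head still inside the jar mouth (250,420), and the jar hasn't moved. Final push down.

Emit:
jog_arm(rows=[0,0,-0.01,0,0,0,1,0,0,-0.02,0,0,0,1,0,0,-0.02,0,0,0,1,0,0,-0.013,0,0,0,1,0,0,-0.004,0,0,0,1,0,0,-0.002,0,0,0,1,0,0,-0.001,0,0,0,1,0,0,0,0,0,0,1])

```text
time_s: 11.73
ee_pos: [0.6041, 0.2088, 0.1468]
eef_rot: [-2.285, 1.57, -2.546]
force: [-3.7, -1.4, 6.8]
grip_width: 0.0215
```

Emit:
jog_arm(rows=[0,0,0,0,0,0,1,0,0,0,0,0,0,1,0,0,0,0,0,0,1])

```text
time_s: 11.98
ee_pos: [0.6041, 0.2088, 0.1468]
eef_rot: [-2.211, 1.57, -2.472]
force: [-3.0, -0.8, 6.0]
grip_width: 0.0219
```

Emit:
jog_arm(rows=[0,0,0,0,0,0,1,0,0,0,0,0,0,1,0,0,0,0,0,0,1,0,0,0,0,0,0,1], squeeze=3)

```text
time_s: 12.32
ee_pos: [0.6045, 0.2089, 0.1466]
eef_rot: [0.34, 1.57, 0.079]
force: [-1.2, -2.0, 4.4]
grip_width: 0.0217
```

Emit:
jog_arm(rows=[0,0,0,0,0,0,0.76,0,0,0,0,0,0,0.74,0,0,0,0,0,0,0.72,0,0,0,0,0,0,0.69,0,0,0,0,0,0,0.65,0,0,0,0,0,0,0.6,0,0,0,0,0,0,0.5,0,0,0,0,0,0,0.4])

```text
time_s: 12.98
ee_pos: [0.6043, 0.2089, 0.1464]
eef_rot: [-2.852, 1.571, -3.113]
force: [0.1, 0.6, 0.6]
grip_width: 0.0478
```

Emit:
jog_arm(rows=[0,0,0,0,0,0,0.2,0,0,0,0,0,0,0.0,0,0,0,0,0,0,0,0,0,0,0,0,0,0,0,0,0,0,0,0,0,0,0,0,0,0,0,0,0,0,0,0,0,0,0])

```text
time_s: 13.57
ee_pos: [0.6043, 0.2089, 0.1464]
eef_rot: [-2.534, 1.571, -2.795]
force: [-0.2, -0.0, -0.1]
grip_width: 0.0926
```

```bash
python3 look.py c
```

```text
13.5667 [0.6043 0.2089 0.1464] 0.0926 [-0.2 -0.  -0.1] [ 0.04  0.01 -0.  ]
scene 0.108 484 [0.6118 0.2094 0.107 ] [0.073 0.073 0.014]
scene 0.122 66 [0.6114 0.2092 0.124 ] [0.013 0.02  0.015]
scene 0.138 83 [0.6114 0.2094 0.1377] [0.011 0.021 0.015]
scene 0.153 87 [0.6114 0.2093 0.1526] [0.013 0.02  0.015]
scene 0.168 92 [0.6117 0.2094 0.1676] [0.012 0.021 0.015]
scene 0.182 97 [0.6116 0.209  0.1826] [0.013 0.021 0.015]
scene 0.198 100 [0.6112 0.2093 0.1976] [0.013 0.02  0.014]
scene 0.213 49 [0.6098 0.2089 0.208 ] [0.013 0.018 0.008]
scene 0.258 267 [0.6262 0.2055 0.2601] [0.056 0.084 0.008]
scene 0.272 260 [0.6116 0.215  0.2755] [0.045 0.089 0.01 ]
scene 0.288 658 [0.6159 0.2132 0.2869] [0.05  0.088 0.015]
scene 0.303 451 [0.6141 0.1999 0.3017] [0.043 0.067 0.015]
scene 0.318 205 [0.6187 0.1999 0.3147] [0.053 0.064 0.015]
rim (array([0.60560145, 0.2081956 ]), np.float64(0.03309684254185741))
top 0.258 9 [0.5872 0.2481 0.2615] [0.007 0.007 0.008]
```

View pics/scene_c.png

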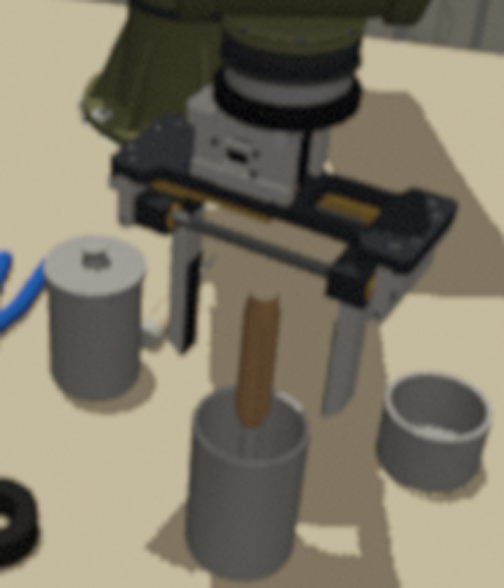

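The brush is standing free and vertical in the jar, with its handle top at (262,298), z≈0.212. The fingers are well clear on both sides, so I'll withdraw straight up.

Emit:
jog_arm(rows=[0,0,0.01,0,0,0,0,0,0,0.02,0,0,0,0,0,0,0.025,0,0,0,0,0,0,0.025,0,0,0,0,0,0,0.025,0,0,0,0,0,0,0.025,0,0,0,0,0,0,0.01,0,0,0,0,0,0,0,0,0,0,0])

```text
time_s: 14.33
ee_pos: [0.6049, 0.209, 0.2894]
eef_rot: [0.534, 1.566, 0.273]
force: [-0.5, 0.4, -0.9]
grip_width: 0.094
```

Emit:
jog_arm(rows=[0,0,0,0,0,0,0,0,0,0,0,0,0,0,0,0,0,0,0,0,0,0,0,0,0,0,0,0])

```text
time_s: 14.67
ee_pos: [0.6041, 0.2088, 0.2852]
eef_rot: [-2.602, 1.569, -2.862]
force: [-0.5, 0.6, 0.3]
grip_width: 0.094
```

```bash
python3 look.py d
```

```text
14.6667 [0.6041 0.2088 0.2852] 0.094 [-0.5  0.6  0.3] [ 0.04 -0.04  0.01]
scene 0.108 486 [0.6116 0.2096 0.107 ] [0.076 0.073 0.015]
scene 0.122 59 [0.6114 0.2093 0.1241] [0.012 0.02  0.015]
scene 0.138 86 [0.6118 0.2091 0.1376] [0.012 0.021 0.015]
scene 0.153 88 [0.6116 0.2095 0.1527] [0.012 0.021 0.015]
scene 0.168 90 [0.6118 0.2094 0.1675] [0.012 0.021 0.015]
scene 0.182 97 [0.6117 0.2091 0.1824] [0.012 0.021 0.015]
scene 0.198 105 [0.6113 0.2095 0.1978] [0.013 0.021 0.015]
scene 0.213 45 [0.6094 0.2083 0.2081] [0.015 0.017 0.007]
rim (array([0.60552176, 0.20824258]), np.float64(0.03307822635222344))
top 0.108 14 [0.6009 0.1737 0.1079] [0.015 0.003 0.013]
```

View pics/scene_d.png

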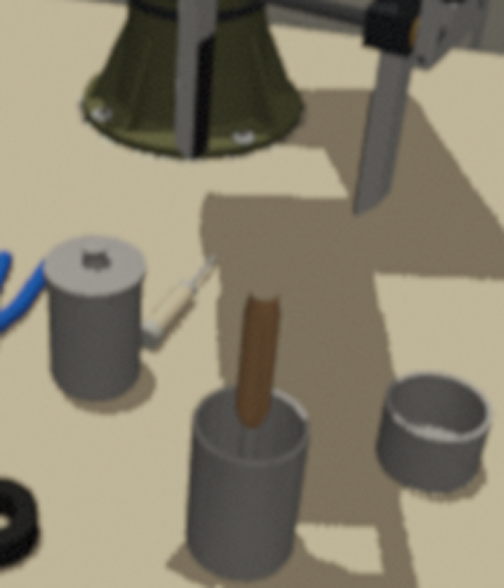

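The gripper is clear. The brush stands vertical in the jar, with its handle at (258,360), and the jar is upright and unmoved.

```bash
python3 -c "
from station import ctrl
print(ctrl.hand_in())"
```

```text
the job is handed in; nothing more can be done
None
```

I lifted the brush out of its stand and scrubbed the jar: down to the bottom, then two strokes of about 68 mm up (52 mm was needed) and back to the bottom. I then let go and drew the gripper straight up, clear of the brush, and handed in at about 14.8 s.

- **Bottom contact:** each push down was confirmed by contact, at TCP z about 0.147 m with roughly 6 to 12 N.
- **Final position:** in the last picture the brush stands upright and free in the jar. Its handle looks vertical from top to bottom, and its highest point is at about 0.212 m, which matches the head resting on the floor.
- **Jar:** it is upright, and its rim centre is within about 1 mm of where it started.
- **Checks that fell short:** the overhead camera's view of the jar was blocked by the gripper, so the final check uses the scene camera alone. The move to the jar first stopped about 15 mm short; I corrected that before lowering the brush.

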